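# Release a sprung parts drawer through its service hole

## Task

The parts drawer is shut on its spring catch. Take the release pin from its stand, push it straight down through the small hole in the top of the case onto the catch behind the panel, and keep it pressed until the drawer has run all the way out by its own spring; never push harder than 25 N (the catch bends). Then put the pin back fully home in its stand, let go, and leave the other things on the bench where they are.

Things in the scene. Friction and masses are not known exactly. Their poses are not given: they have to be found in the camera images.
- case: Grey steel drawer case, 180 (x) x 150 (y) x 100 mm high, fixed. Origin: centre of its underside; the drawer in its front runs out along its -x. Its sprung catch: the pad takes about 5 N at first, 8 to 12 N after 5 to 7 mm of travel, where it clears the drawer and the force drops a little; at about 9 mm it meets a hard stop and the force shoots up.
- hole (a point): Centre of the mouth of the service hole: round, 11 mm in diameter, in the middle of the case's top panel (4 mm thick), level with its upper face, ringed by a thin dark bead. Straight below it lies the steel pad (20 x 24 mm) of the sprung catch. At rest the pad is somewhere from 10 to 30 mm below the mouth; this differs from case to case and is not measured.
- drawer (a joint): How far the drawer is out, m: 0 shut, 0.060 fully out at its stop, where its spring keeps it. Once the catch clears, it runs out slowly (about 40 mm/s), and the catch must be held down meanwhile: let up early, the catch rubs on the drawer and stops it until it is pushed again.
- pin_grip (a point): Centre of the release pin's square wooden handle, 16 x 16 mm and 55 mm long; the place to grip. The axes are the pin's: z along the pin away from its tip, x and y square to the handle's flats. Below the handle is a round steel shaft 8 mm in diameter and 55 mm long, so that the tip lies 82.5 mm from this point. The pin weighs 60 g.
- pin_tip (a point): Tip of the release pin's steel shaft (flat, edge chamfered 1 mm).
- stand_mouth (a point): Centre of the mouth of the 11 mm hole in the top of the pin's stand, a fixed wooden block 50 x 50 mm and 60 mm high on an 80 x 80 x 6 mm foot. The hole goes straight down to the bench. The pin hangs in it upright with the underside of its handle on the block: pin_grip is then 27.5 mm above this point.
- gasket_box: Bystander: brown carton 100 x 70 x 23 mm lying flat; origin under its centre.
- bearing: Bystander: ball bearing, 62 mm in diameter, 16 mm high, lying flat; origin under its centre.
- con_rod: Bystander: steel connecting rod 82 x 172 x 20 mm lying flat; origin under its centre.
Not all that is in view belongs to the job. Of the things like the part that bears pin_grip, leave any that is green or pink; of the rest the smaller one is meant.

How it is judged:
By the outcome, as a careful person would: the job done as asked, in the order asked, and still so for the second after the job is handed in, with the robot touching nothing.
It also fails if it takes over 58 s, if anything falls off the work surface, if the arm or the gripper's body presses on something with over 40 N, if the wrist force passes 120 N, or if a joint passes its speed limit or range.

## Robot

A 7-joint arm with a two-finger parallel gripper is mounted at the origin on a cart in front of the work surface, level with it; the furniture and walls round the work are solid. World frame = base frame: x ahead of the robot, y to its left, z up, the work surface at z = 0. Lengths are in mm, angles in rad, forces in N, time in s.
With the tool pointing down it reaches from about 400 to 850 mm from the base axis. Payload 4.5 kg.
Tool frame: the origin (TCP) lies on the mounting face of the last link; the fingertips stand 173 mm ahead of it and the grasp point (between the pads) lies 155 mm ahead of it; z points along the fingers, x is the direction in which the jaws open and shut, and the axes are right-handed (so a half turn about z gives the same grasp; the last joint's range is limited). The gripper opens to 85 mm and grips with 20 to 120 N. Pads are 22 mm wide; open, the fingers measure 114 mm over their backs; the gripper's body (76 mm by 85 mm) begins 54 mm behind the grasp point. The pads swing forward as they close: fully open they stand 13 mm farther back than shut.
Start: joints at [0.034, 0.689, -0.195, 1.565, 0.157, 0.902, -0.215], TCP at [625.01, 0.024, 404.717] pointing down, gripper open.
Joint ranges: [-3.01, 3.01], [-0.46, 2.08], [-1.47, 1.51], [0.13, 2.56], [-1, 4.14], [0.04, 2.09], [-2.66, 2.66]. Speed limits (rad/s): [2.57, 2.57, 3.14, 3.14, 3.14, 3.14, 3.14].

## Interface

Orientations are given as a unit quaternion [w, x, y, z].
In Python, from workcell import arm gives the robot as it stands.
- The arm moves only by the tool carry_out, never from a script. Its argument "rows" is a list that holds one entry, the list of rows, each a list of 5 numbers: the opening, from 0 (shut) to 1 (fully open), then the shift along the world's x, y, z in units of 30 mm (1.0 is 30 mm), then the turn about the world's z in units of 6 degrees (1.0 is 6 degrees). A call has exactly 10 rows; each row shifts and turns the commanded pose from where the row before left it; what a row does not reach is not made up. A row lasts 1/10 s, in which the tool goes at most 50 mm and 8.59 degrees, less where a joint would pass 70% of its speed; a pose out of reach is approached as far as the arm can. A call is refused whole if a number of a shift passes 1 or a number of a turn 1, either way. A call with a gripper value outside its range is refused whole. The fingers move at their own pace and stop on an object; "squeeze" is the grip in N (left out, the last holds). Time passes only in rows, so rows that do not move let the fingers close, or fill a call up. It gives the time, the measured TCP pose, the force and the opening at its end, in the units of the state.
- arm.read_state(): the state, without advancing time (a new reading comes with each control period).
- arm.read_camera(name): name is "scene" or "side" or "wrist"; returns (picture, depth): 480x640x3 uint8, blue, green, red; 480x640 float32, mm along the optical axis (not along the pixel's ray), 0 where there is no reading.
- arm.get_calibration(name): a dict with "intrinsics" (3x3 intrinsics, pixels), "D" ([k1, k2, p1, p2, k3] as OpenCV has them; the pictures are not rectified), "R" (3x3) and "t" (3): a world point X has camera coordinates R X + t; the wrist camera has in their place "tool_from_camera" (4x4, takes a point from camera to tool coordinates, whose origin is the TCP and whose axes are the tool frame's). Camera axes: x right, y down, z forward; pixel columns grow to the right and rows downward; lengths in mm; the calibration is good to about 2 mm. A picture is of the moment at which its call begins: read the wrist's pose just before it. get_calibration takes no time and is no camera call.
- arm.hand_in(): hands the job in, once; it reports no verdict.
The state is a dict: "time_s": time; "q": joint angles; "qd": joint speeds; "joint_efforts": joint torques, N m; "tool_pos": TCP position; "orientation": TCP orientation; "force": force on the tool from outside, world axes, zero at the start; "ft_torque": the same for the moment, N m; "grip_width": finger opening in mm.
Only numpy, scipy, OpenCV 4.12 (cv2) and the standard library are available. Lean on these libraries where they do the work, as an engineer would, in place of code of your own. Each camera call takes 0.05 s, during which the arm holds its last target.

## Working session

There is one attempt and no reset: what is moved stays moved. The work goes in short steps, Python scripts to look and compute and a tool call to move; the robot and the scene stay as the last step left them, time stands still between calls to the robot, and variables do not carry over. Pictures are saved under pics/ and viewed, and the job is handed in when it is done.

Besides the shell and the picture viewer there is one more tool, called after "Request:" by a JSON object that holds its "op" and its "data". carry_out: Moves the arm, as the interface text tells. Its arguments: {"type":"object","properties":{"rows":{"type":"array"},"squeeze":{"type":"number"}},"required":["rows"]}

```bash
mkdir -p pics; python3 - <<'E'
from workcell import arm
import cv2
print(arm.read_state())
for n in ["scene","side","wrist"]:
    p,d=arm.read_camera(n); cv2.imwrite(f"pics/{n}0.png",p)
    import numpy as np; np.save(f"pics/{n}0.npy",d)
    print(n,arm.get_calibration(n))
E
```

```text
{'time_s': 0.0, 'q': array([ 0.03382767,  0.69000357, -0.19451902,  1.56636488,  0.15730188,
        0.90250566, -0.21509277]), 'qd': array([-0.00099398, -0.00022518, -0.00144593, -0.00208696,  0.00053964,
        0.00342212,  0.00046346]), 'joint_efforts': array([ 1.13546095e-03, -5.39627159e+01, -1.26661520e+00, -1.58547074e+01,
        9.07521317e-03,  9.41080711e-03,  5.53111545e-05]), 'tool_pos': array([ 6.24662463e+02, -4.35418357e-02,  4.03866095e+02]), 'orientation': array([ 6.76958313e-05,  9.99999553e-01,  3.57879354e-05, -9.41965969e-04]), 'force': array([-0.04640272, -0.43193562,  0.58500411]), 'ft_torque': array([-0.06223975, -0.00998964,  0.04052766]), 'grip_width': 85.38525888448146}
scene {'intrinsics': array([[605.21747909,   0.        , 307.05570172],
       [  0.        , 605.21747909, 243.59942414],
       [  0.        ,   0.        ,   1.        ]]), 'D': array([-0.05291072,  0.        ,  0.        ,  0.        ,  0.        ]), 'R': array([[-0.90080233, -0.43388628, -0.01725846],
       [-0.2486717 ,  0.54804042, -0.79863263],
       [ 0.35597407, -0.71511845, -0
[... 445 characters left out ...]
9797864, -0.64169711]]), 't': array([-465.50247719,  189.79535782,  965.16824028])}
wrist {'intrinsics': array([[335.83531495,   0.        , 319.92552252],
       [  0.        , 335.83531495, 240.8805884 ],
       [  0.        ,   0.        ,   1.        ]]), 'D': array([-0.05993091,  0.        ,  0.        ,  0.        ,  0.        ]), 'tool_from_camera': array([[ 9.99999960e-01, -1.98539960e-04,  2.02090278e-04,
         7.31492813e-01],
       [ 1.29467885e-04,  9.54768204e-01,  2.97351072e-01,
        -7.64671118e+01],
       [-2.51985442e-04, -2.97351034e-01,  9.54768191e-01,
         3.12755955e+01],
       [ 0.00000000e+00,  0.00000000e+00,  0.00000000e+00,
         1.00000000e+00]])}
```

View pics/scene0.png

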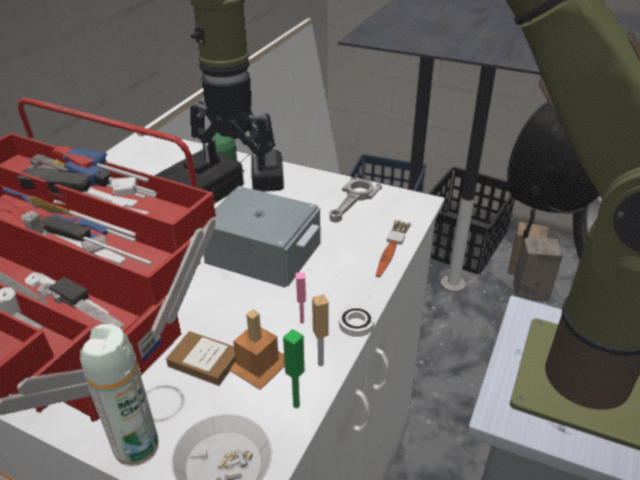

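View pics/side0.png

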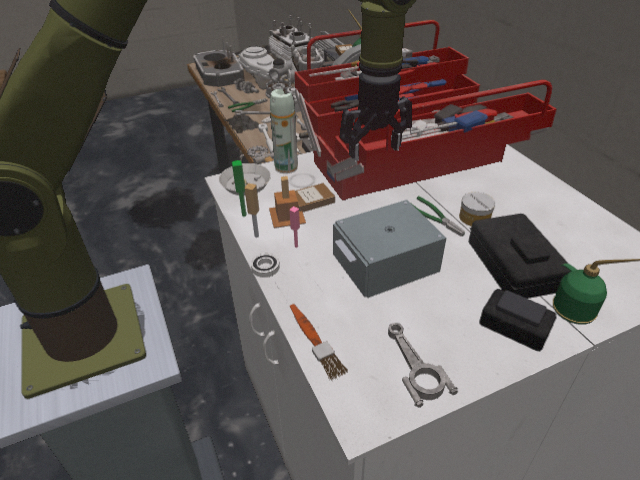

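View pics/wrist0.png

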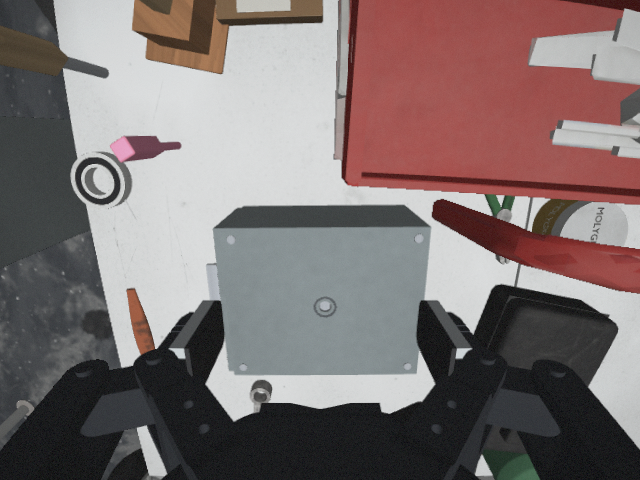

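```bash
cat > h.py <<'E'
from workcell import arm
import numpy as np, cv2
from scipy.spatial.transform import Rotation as Rn
def shot(n,tag):
    s=arm.read_state(); p,d=arm.read_camera(n); cv2.imwrite(f"pics/{n}{tag}.png",p); np.save(f"pics/{n}{tag}.npy",d)
    return s,p,d
def crop(src,x0,y0,x1,y1,k,out):
    p=cv2.imread(src); cv2.imwrite(out,cv2.resize(p[y0:y1,x0:x1],None,fx=k,fy=k,interpolation=cv2.INTER_CUBIC))
def ray(n,u,v,s=None):
    c=arm.get_calibration(n)
    q=cv2.undistortPoints(np.array([[[u,v]]],float),c["intrinsics"],c["D"])[0,0]
    r=np.array([q[0],q[1],1.])
    if n=="wrist":
        T=c["tool_from_camera"]; o=s["orientation"]; R=Rn.from_quat([o[1],o[2],o[3],o[0]]).as_matrix()
        return R@T[:3,3]+s["tool_pos"], R@T[:3,:3]@r
    return -c["R"].T@c["t"], c["R"].T@r
def at_depth(n,u,v,d,s=None):
    o,r=ray(n,u,v,s); return o+r*d
def at_z(n,u,v,z,s=None):
    o,r=ray(n,u,v,s); return o+r*(z-o[2])/r[2]
def tri(rays):
    A=0;b=0
    for o,r in rays:
        r=r/np.linalg.norm(r);P=np.eye(3)-np.outer(r,r);A=A+P;b=b+P@o
    x=np.linalg.solve(A,b)
    return x,[float(np.linalg.norm((np.eye(3)-np.outer(r,r)/(r@r))@(x-o))) for o,r in rays]
def proj(n,X,s=None):
    c=arm.get_calibration(n)
    if n=="wrist":
        T=c["tool_from_camera"]; o=s["orientation"]; R=Rn.from_quat([o[1],o[2],o[3],o[0]]).as_matrix()
        Xc=T[:3,:3].T@(R.T@(np.array(X)-s["tool_pos"])-T[:3,3])
    else: Xc=c["R"]@np.array(X)+c["t"]
    return cv2.projectPoints(Xc.reshape(1,3),np.zeros(3),np.zeros(3),c["intrinsics"],c["D"])[0].ravel()
E
python3 - <<'E'
from h import *
crop("pics/scene0.png",150,260,350,410,4,"pics/c1.png")
crop("pics/side0.png",210,140,350,260,5,"pics/c2.png")
s=arm.read_state()
d=np.load("pics/wrist0.npy")
for u,v in [(325,307),(300,300),(350,320),(230,240),(418,239),(407,367),(243,367)]:
    print(u,v,d[v,u],at_depth("wrist",u,v,d[v,u],s))
for n,L in dict(scene=[(253,315),(320,300),(293,338),(301,276),(256,345),(260,214),(150,210)],side=[(285,182),(251,188),(389,229),(410,40)]).items():
    dd=np.load(f"pics/{n}0.npy")
    for u,v in L: print(n,u,v,dd[v,u],at_depth(n,u,v,dd[v,u]).round(1))
E
```

```text
325 307 337.2343 [630.20074839 -87.40656407  70.60681782]
300 300 303.416 [607.0869659  -64.90812513  99.04548773]
350 320 308.48718 [652.85792264 -84.9729072   99.93272798]
230 240 283.22424 [548.96577723  -7.08506617 102.24641022]
418 239 283.5256 [708.3617002   -6.3740781  101.52759879]
407 367 323.00104 [ 709.95690528 -136.95151292  100.85923485]
243 367 323.47937 [ 550.13731397 -137.14597858  100.60095535]
scene 253 315 920.6324 [489.4 187.8 115.3]
scene 320 300 900.7665 [397.  144.4 145.2]
scene 293 338 831.0121 [395.5 236.1 151.3]
scene 301 276 998.8791 [465.9  70.2 111.1]
scene 256 345 946.2964 [484.  195.9  59.8]
scene 260 214 1269.4218 [ 670.8 -148.1   42.2]
scene 150 210 1051.9332 [750.4  85.4 173.3]
side 285 182 1177.3247 [492.1 178.8 107.6]
side 251 188 1094.6614 [398.3 136.5 144. ]
side 389 229 1054.9666 [629.9 -68.2  97.9]
side 410 40 1853.3994 [1241.5  827.   130.4]
```

View pics/c1.png

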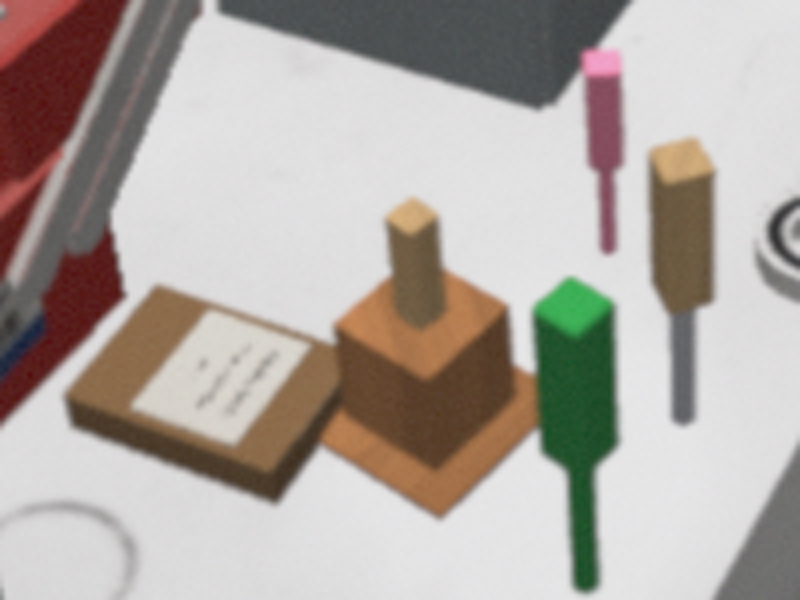

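View pics/c2.png

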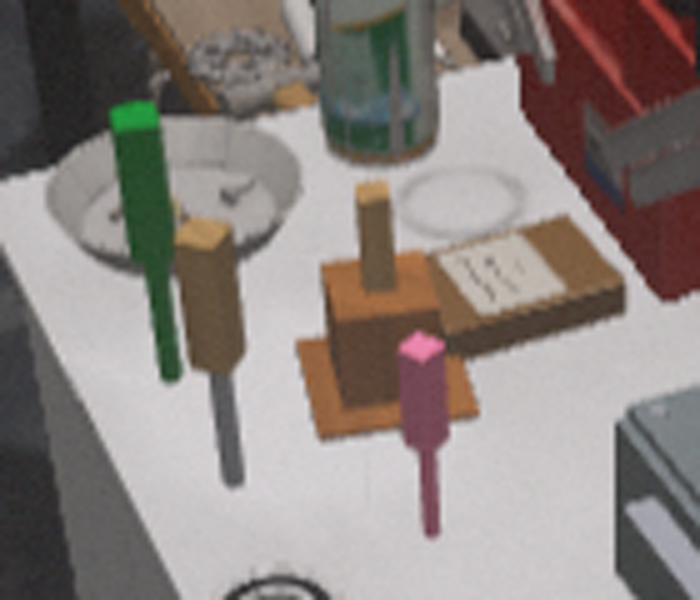

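```bash
python3 - <<'E'
from h import *
H={}
G=np.full((60,70),-1.)
for n in ["scene","side"]:
    d=np.load(f"pics/{n}0.npy")
    for v in range(0,480,2):
        for u in range(0,640,2):
            if d[v,u]>0:
                X=at_depth(n,u,v,d[v,u])
                i=int((X[0]-340)//20); j=int((X[1]+200)//20)
                if 0<=i<25 and 0<=j<28 and X[2]<700: G[i,j]=max(G[i,j],X[2])
print("cols y:",list(range(-190,370,20)))
for i in range(25): print(350+20*i,' '.join(f"{int(x):4d}" for x in G[i,:28]))
E
```

```text
Traceback (most recent call last):
  File "h.py", line 18, in at_depth
    o,r=ray(n,u,v,s); return o+r*d
        ~~~^^^^^^^^^
  File "h.py", line 10, in ray
    c=arm.get_calibration(n)
ValueError: time passes only in moves, steps and waits
```

```bash
sed -i 's/^def shot/import functools\n@functools.lru_cache(None)\ndef cal(n): return arm.get_calibration(n)\ndef shot/; s/c=arm.get_calibration(n)/c=cal(n)/' h.py
python3 - <<'E'
from h import *
G=np.full((60,70),-1.)
for n in ["scene","side"]:
    d=np.load(f"pics/{n}0.npy")
    for v in range(0,480,2):
        for u in range(0,640,2):
            if d[v,u]>0:
                X=at_depth(n,u,v,d[v,u])
                i=int((X[0]-340)//20); j=int((X[1]+200)//20)
                if 0<=i<25 and 0<=j<28 and X[2]<700: G[i,j]=max(G[i,j],X[2])
print("cols y:",list(range(-190,370,20)))
for i in range(25): print(350+20*i,' '.join(f"{int(x):4d}" for x in G[i,:28]))
print(arm.read_state()["time_s"])
E
```

```text
cols y: [-190, -170, -150, -130, -110, -90, -70, -50, -30, -10, 10, 30, 50, 70, 90, 110, 130, 150, 170, 190, 210, 230, 250, 270, 290, 310, 330, 350]
350    2    2    3    2    3    2    3    1    2    3   17   17   18    2    1    3    1    1    1    3    2    2    2    2    2    3    1    3
370    2    3    3    3    3    4    3    3    3    4   18   17   17   16    2    2    3    2    4    2    2    3    3    2    2    2    3   23
390   14   14   14   12   11    6    3    7    4   14   19   18   19   16    3    3  147  147    2    2  121  155  155    2    3   25   26   23
410   13   14   10    9    3    2    2    3    3    6   16   17   17    4    2    2  145  146    3    2    1  155  155    3    3   25   22   15
430    3    3    3    3    4    2    2    3    2    2    2    4    3    2    3    2    2    2    2    1    2    1    2    3   24   24    4   13
450    3    3    2    3    2    4    6    6    6    6    4    6    3  106    4    2    1    8    9    7    6    4    3    3   26   26    4   11
470    4    3    5    5    4    4    7    4    3    3    3    3  110  112    2    2    
[... 1953 characters left out ...]
   2   -1   -1   -1   -1   -1   -1  305  308  229  214  204  111  220  149  150  164  166   -1   -1   -1   -1  164  167
770    2    3    3    3    2    1   -1   -1   -1   -1   -1  308  309  230  232  228  209  221  149  132  165  164   -1   -1   -1   -1  166  166
790    2    4    2    2    3    2    1   -1   -1   -1   -1  308  307  230  232  232  211  221  151  129  164  165   -1   -1   -1   -1  167  171
810   73   70   67   54    3    2    2    2    2    8   11  306  308  228  229  231  210  221  149  147  166  150   -1   -1   -1   -1  166  174
830   75   73   73   75   72   68   14   13   13   14   10  307  307  229  213  207  208  222  162  153  166  165   -1   -1   -1   -1  165  173
0.15
```

Request:
{"op": "carry_out", "data": {"rows": [[[0.6,-1,0.4,0,0],[0.6,-1,0.8,0,0],[0.6,-1,0.9,0,0],[0.6,-0.9,1,0,0],[0.6,-0.6,1,0,0],[0.6,0,1,-0.3,0],[0.6,0,1,-0.4,0],[0.6,0,0.1,-0.3,0],[0.6,0,0,0,0],[0.6,0,0,0,0]]], "squeeze": 40}}

```text
time_s: 1.15
tool_pos: [490.1, 184.7, 374.5]
orientation: [0.001, 1.0, -0.001, -0.0]
force: [0.3, -0.2, 0.1]
grip_width: 51.1
```

```bash
python3 - <<'E'
from h import *
s,p,d=shot("wrist","1"); print(s["tool_pos"],s["orientation"],s["grip_width"],s["force"])
E
```

```text
[490.14327297 184.74846962 374.51685623] [ 7.74423980e-04  9.99999345e-01 -7.64920294e-04 -3.53683983e-04] 51.10797169584373 [ 0.31406444 -0.19761658  0.14043448]
```

View pics/wrist1.png

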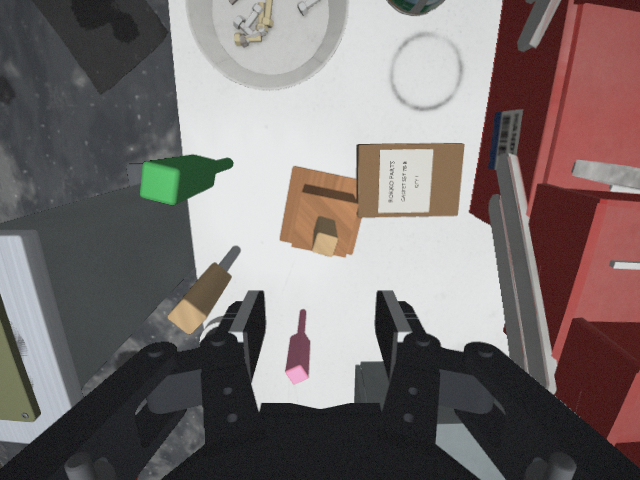

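```bash
python3 - <<'E'
from h import *
crop("pics/wrist1.png",270,150,380,270,5,"pics/c3.png")
crop("pics/scene0.png",225,300,290,390,8,"pics/c4.png")
crop("pics/side0.png",265,170,310,230,10,"pics/c5.png")
E
```

```text
(no output)
```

View pics/c3.png

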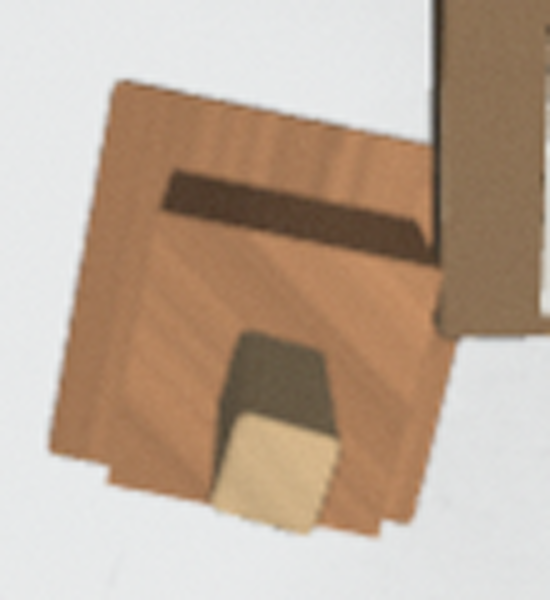

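View pics/c4.png

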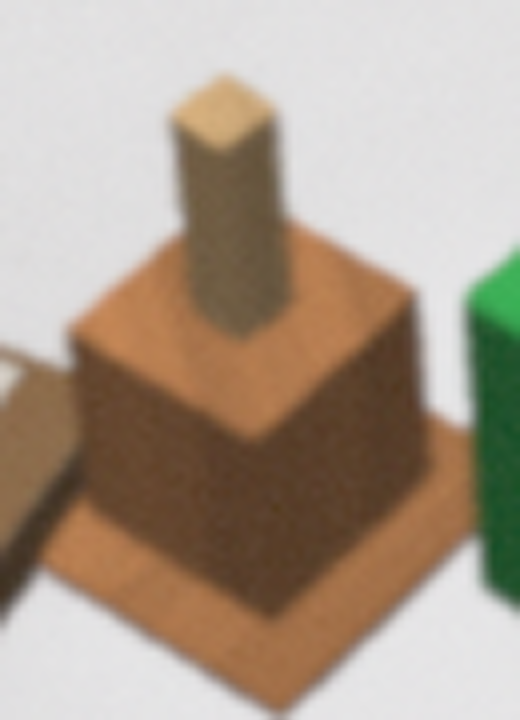

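View pics/c5.png

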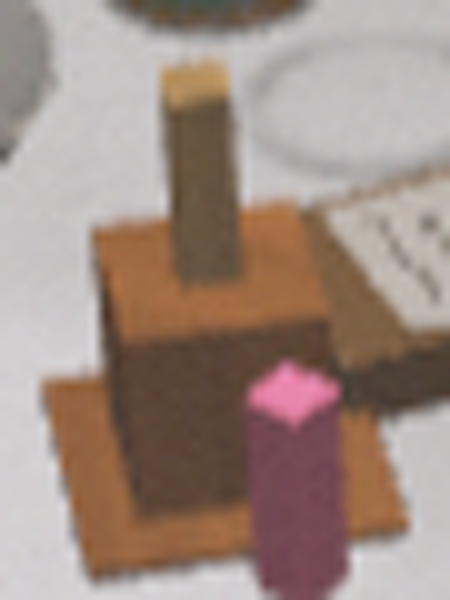

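```bash
python3 - <<'E'
from h import *
s=arm.read_state()
def w(x,y): return 270+x/5-.4,150+y/5-.4
for z in (115,):
    C=[at_z("wrist",*w(*c),z,s)[:2] for c in [(246,410),(340,438),(311,535),(211,500)]]
    print(z,np.round(C,1),np.mean(C,0), [np.degrees(np.arctan2(*(C[(i+1)%4]-C[i])[::-1])).round(1) for i in range(4)],[np.linalg.norm(C[(i+1)%4]-C[i]).round(1) for i in range(4)])
C=[at_z("wrist",*w(*c),60,s)[:2] for c in [(160,207),(440,265),(380,536),(108,482)]]
print(np.round(C,1),np.mean(C,0),[np.degrees(np.arctan2(*(C[(i+1)%4]-C[i])[::-1])).round(1) for i in range(4)])
d=np.load("pics/wrist1.npy")
print([at_depth("wrist",u,v,d[v,u],s).round(1) for u,v in [(325,244),(303,217),(345,235),(300,240),(303,175)]])
# scene+side tri of handle top centre
a=ray("scene",225+223/8-.4,300+113/8-.4); b=ray("side",265+197/10-.4,170+86/10-.4); c=ray("wrist",*w(277,471),s)
print(tri([a,b]),tri([a,b,c]))
# block top corners scene: left, front, right
for z in(60,66):
  for c in [(70,333),(255,442),(415,293)]: print(z,at_z("scene",225+c[0]/8-.4,300+c[1]/8-.4,z).round(1))
  for c in [(115,347),(328,320),(95,230)]: print(z,at_z("side",265+c[0]/10-.4,170+c[1]/10-.4,z).round(1))
E
```

```text
115 [[490.4 196.3]
 [503.7 192.2]
 [499.7 177.5]
 [485.3 182.9]] [494.75242476 187.23690825] [np.float64(-17.3), np.float64(-105.3), np.float64(159.5), np.float64(69.3)] [np.float64(14.0), np.float64(15.2), np.float64(15.4), np.float64(14.4)]
[[475.7 216.5]
 [523.4 206.5]
 [514.1 157.2]
 [465.6 167.6]] [494.69706121 186.94791943] [np.float64(-11.9), np.float64(-100.7), np.float64(168.0), np.float64(78.3)]
[array([494.7, 187.2, 115.2]), array([476.5, 194.1,  60.4]), array([513.2, 177.5,  59.6]), array([473.5, 173. ,  59.5]), array([474.5, 224.1,   6.9])]
(array([492.66148509, 184.64216362, 114.23641072]), [0.4382222358490942, 0.43822223584918607]) (array([493.50358054, 185.68062569, 113.67257929]), [1.6497087833172495, 0.10995965878894845, 1.6847584392376431])
60 [520.4 204.1  60. ]
60 [473.  213.8  60. ]
60 [463.7 165.8  60. ]
60 [461.8 167.2  60. ]
60 [511.7 155.5  60. ]
60 [474.5 215.   60. ]
66 [516.9 208.8  66. ]
66 [469.9 218.5  66. ]
66 [460.6 170.8  66. ]
66 [459.3 159.3  66. ]
66 [508.8 147.7  66. ]
66 [471.9 206.6  66. ]
```

Request:
{"op": "carry_out", "data": {"rows": [[[0.6,0.13,0.06,0,-1],[0.6,0,0,-0.4,-1],[0.6,0,0,-0.8,-1],[0.6,0,0,-0.8,0],[0.6,0,0,0,0],[0.6,0,0,0,0],[0.6,0,0,0,0],[0.6,0,0,0,0],[0.6,0,0,0,0],[0.6,0,0,0,0]]]}}

```text
time_s: 2.2
tool_pos: [494.1, 187.8, 315.3]
orientation: [-0.0, 0.988, -0.156, 0.0]
force: [-0.1, 0.3, -0.0]
grip_width: 50.9
```

```bash
python3 - <<'E'
from h import *
s,p,d=shot("wrist","2"); print(s["tool_pos"],s["orientation"],s["grip_width"],s["force"])
T=s["tool_pos"]
for z in (115,60): print(proj("wrist",[494,186.5,z],s), proj("wrist",[T[0],T[1],z],s))
E
```

```text
[494.05552239 187.82245045 315.26021008] [-2.86088391e-04  9.87684602e-01 -1.56457125e-01  4.61045872e-04] 50.92960866205621 [-0.06418976  0.30025444 -0.00614712]
[319.22114308 285.09174589] [318.57095801 282.96925371]
[319.30232315 252.22284371] [318.79613471 250.51410163]
```

View pics/wrist2.png

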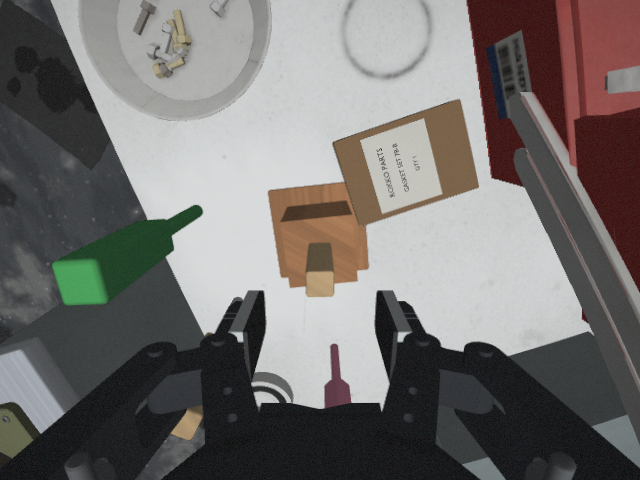

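Request:
{"op": "carry_out", "data": {"rows": [[[0.6,0.03,-0.03,-0.6,0],[0.6,0,0,-0.8,0],[0.6,0,0,-0.7,0],[0.6,0,0,-0.3,0],[0.6,0,0,0,0],[0.6,0,0,0,0],[0.6,0,0,0,0],[0.6,0,0,0,0],[0.6,0,0,0,0],[0.6,0,0,0,0]]]}}

```text
time_s: 3.25
tool_pos: [494.9, 186.9, 243.1]
orientation: [-0.0, 0.988, -0.156, 0.0]
force: [-1.2, -0.8, -0.5]
grip_width: 51.3
```

```bash
python3 - <<'E'
from h import *
s,p,d=shot("wrist","3"); print(s["tool_pos"],s["orientation"],s["grip_width"],s["force"])
crop("pics/wrist3.png",200,200,440,400,3,"pics/c6.png")
E
```

```text
[494.89511268 186.93196657 243.08774347] [-1.60114596e-04  9.87686865e-01 -1.56443415e-01  2.98927967e-04] 51.286840645689786 [-1.154796   -0.84188592 -0.53399967]
```

View pics/c6.png

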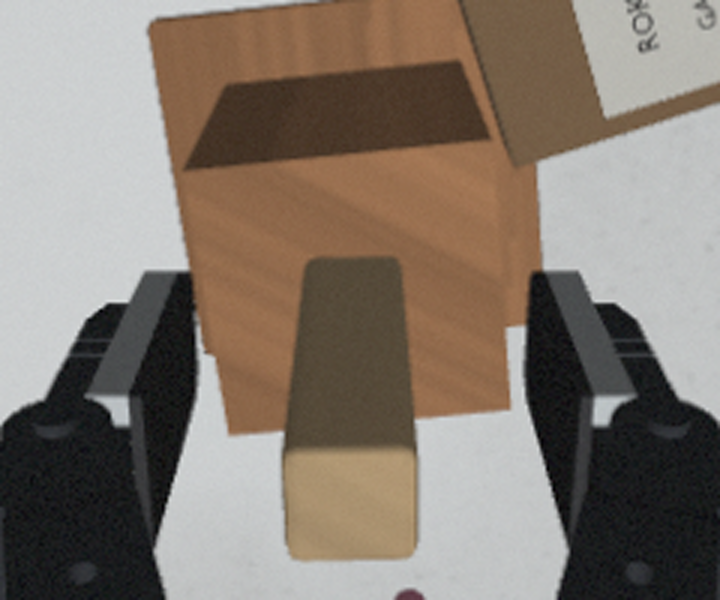

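Request:
{"op": "carry_out", "data": {"rows": [[[0.6,-0.04,0.01,0,0],[0.4,0,0,0,0],[0.2,0,0,0,0],[0,0,0,0,0],[0,0,0,0,0],[0,0,0,0,0],[0,0,0,0,0],[0,0,0,0,0],[0,0,0,0,0],[0,0,0,0,0]]], "squeeze": 60}}

```text
time_s: 4.3
tool_pos: [493.6, 187.2, 242.8]
orientation: [-0.0, 0.988, -0.156, 0.0]
force: [-0.6, 0.8, 3.7]
grip_width: 15.2
```

```bash
python3 - <<'E'
from h import *
s,p,d=shot("wrist","4"); print(s["tool_pos"],s["orientation"],s["grip_width"],s["force"],s["ft_torque"])
crop("pics/wrist4.png",200,200,440,400,3,"pics/c7.png")
E
```

```text
[493.60417996 187.23227133 242.7948123 ] [-1.80160231e-05  9.87690605e-01 -1.56420156e-01  5.03094734e-05] 15.162687856490555 [-0.5932715   0.75052073  3.67751431] [ 0.01608196  0.16318132 -0.02694903]
```

View pics/c7.png

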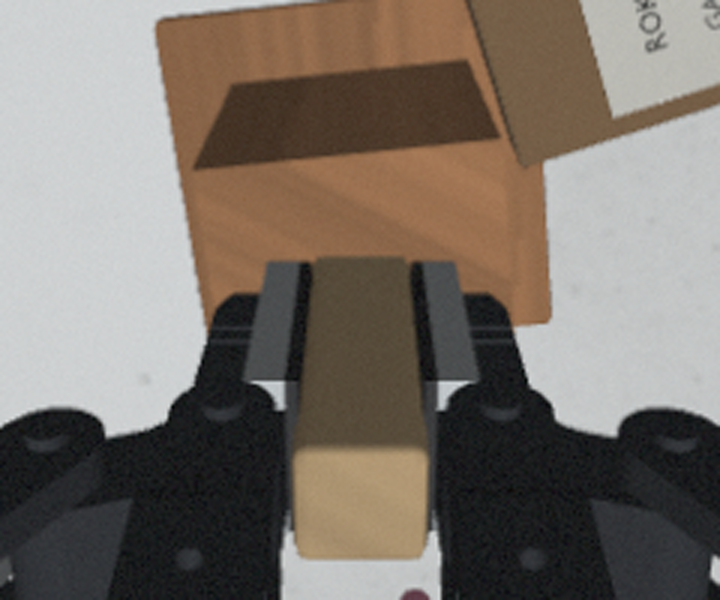

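```bash
python3 - <<'E'
from h import *
crop("pics/wrist0.png",295,277,355,337,10,"pics/c8.png")
crop("pics/side0.png",375,214,405,244,16,"pics/c9.png")
crop("pics/scene0.png",245,199,275,229,16,"pics/c10.png")
a,b,c=[cv2.resize(cv2.imread(f"pics/c{i}.png"),(260,260)) for i in (8,9,10)]
cv2.imwrite("pics/c11.png",np.hstack([a,b,c]))
E
```

```text
(no output)
```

View pics/c11.png

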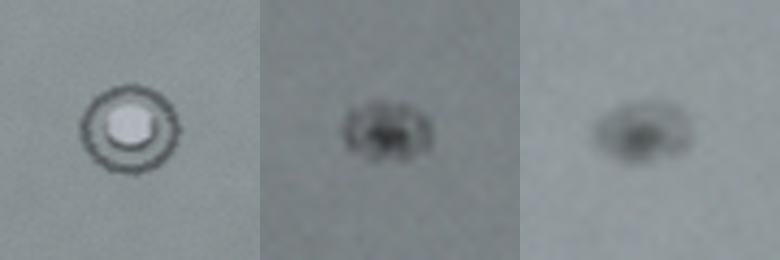

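Request:
{"op": "carry_out", "data": {"rows": [[[0,0,0,0.2,0],[0,0,0,0.4,0],[0,0,0,0.6,0],[0,0,0,0.8,0],[0,0,0,0.9,0],[0,0,0,0.8,0],[0,0,0,0.5,0],[0,0,0,0,0],[0,0,0,0,0],[0,0,0,0,0]]]}}

```text
time_s: 5.35
tool_pos: [493.2, 187.0, 368.0]
orientation: [0.001, 0.988, -0.156, -0.001]
force: [-0.1, -0.8, -0.5]
grip_width: 15.4
```

```bash
python3 - <<'E'
from h import *
s0=dict(tool_pos=np.array([624.662,-.0435,403.866]),orientation=np.array([6.77e-5,.99999955,3.58e-5,-9.42e-4]))
W=("wrist",324.7,306.4);S=("side",389.3,228.6);C=("scene",258.7,213.5)
print(at_z(*W,100,s0),at_z(*S,100),at_z(*C,100))
print(tri([ray(*W,s0),ray(*S),ray(*C)]), tri([ray(*S),ray(*C)]))
s,p,d=shot("scene","5"); print(s["tool_pos"],s["orientation"],s["grip_width"],s["force"])
shot("side","5"); shot("wrist","5")
X=[s["tool_pos"][0],s["tool_pos"][1],s["tool_pos"][2]-155-82.5]
a=proj("scene",X);b=proj("side",X);print(a,b)
for n,q in (("scene",a),("side",b)):
    x,y=int(q[0]),int(q[1]); crop(f"pics/{n}5.png",x-35,y-75,x+35,y+15,6,f"pics/t{n}.png")
cv2.imwrite("pics/c12.png",np.hstack([cv2.imread("pics/tscene.png")[:540,:390],cv2.imread("pics/tside.png")[:540,:390]]))
E
```

```text
[629.01119535 -70.55179419 100.        ] [629.65933496 -69.48159537 100.        ] [628.84028471 -75.59932723 100.        ]
(array([628.09812905, -71.30924027, 101.78530481]), [1.7608770409113474, 0.29481954092511, 1.8083399626455168]) (array([627.28251637, -72.53693456, 102.66574223]), [0.4224265189375724, 0.4224265189374501])
[493.20969978 186.99970109 367.96996957] [ 5.16744815e-04  9.87687452e-01 -1.56437642e-01 -7.03714937e-04] 15.439005221731007 [-0.07884653 -0.79608185 -0.5061252 ]
[250.372572   306.61012112] [283.58431466 171.88931924]
```

View pics/c12.png

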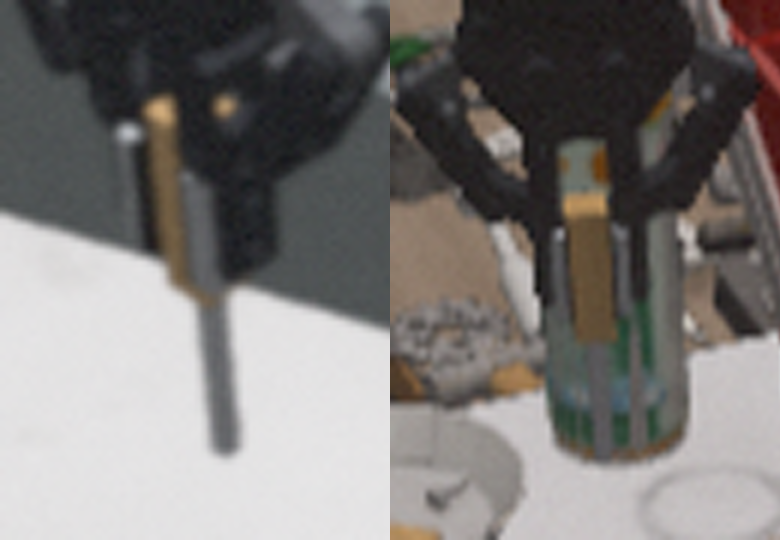

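View pics/wrist5.png

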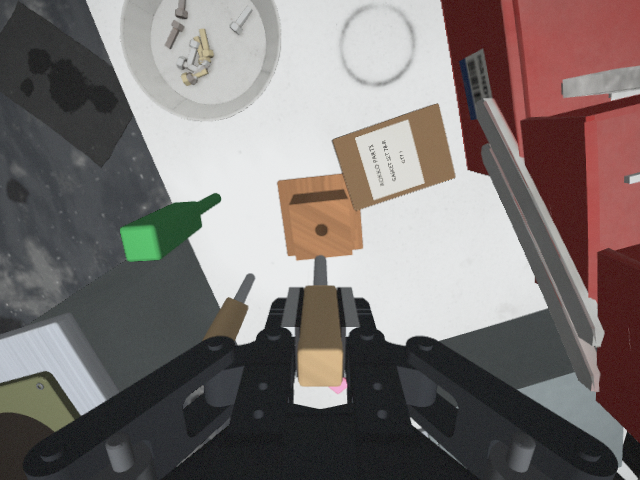

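Request:
{"op": "carry_out", "data": {"rows": [[[0,0,-0.4,0,0],[0,0,-0.8,0,0],[0,0,-1,0,0],[0,0.2,-1,0,0],[0,0.5,-1,0,0],[0,0.8,-1,0,0],[0,0.8,-1,0,0],[0,0.8,-1,0,0],[0,0.8,-0.9,0,0],[0,0.6,-0.5,0,0]]]}}

```text
time_s: 6.5
tool_pos: [629.1, -75.7, 368.2]
orientation: [0.001, 0.987, -0.159, 0.0]
force: [0.2, -0.3, -0.5]
grip_width: 15.2
```

```bash
cat > look.py <<'E'
from h import *
import sys
def look(tag,k=6):
    s,p,d=shot("scene",tag); print(s["time_s"],s["tool_pos"],s["orientation"],s["grip_width"],s["force"])
    shot("side",tag); sw,_,_=shot("wrist",tag)
    print("wrist state",sw["tool_pos"],sw["orientation"])
    X=[s["tool_pos"][0],s["tool_pos"][1],s["tool_pos"][2]-155-82.5]
    ims=[]
    for n in ("scene","side","wrist"):
        q=proj(n,X,sw); x,y=int(q[0])-21,int(q[1])-35; print(n,"pred tip",q,"origin",x,y)
        crop(f"pics/{n}{tag}.png",x,y,x+43,y+80,k,f"pics/_t.png"); ims.append(cv2.imread("pics/_t.png"))
    cv2.imwrite(f"pics/L{tag}.png",np.hstack(ims))
    return s,sw
if __name__=="__main__": look(sys.argv[1])
E
python3 look.py 6
```

```text
6.5 [629.10356812 -75.6733073  368.20316552] [ 1.38692632e-03  9.87311487e-01 -1.58789494e-01  5.70683567e-06] 15.181243499727996 [ 0.17315948 -0.32670137 -0.46720773]
wrist state [629.81591337 -75.7207861  368.01530532] [ 1.38721271e-03  9.87207932e-01 -1.59429056e-01  9.74950131e-04]
scene pred tip [257.55033472 200.06747994] origin 236 165
side pred tip [391.71035387 218.73139358] origin 370 183
wrist pred tip [317.11757363 258.59951785] origin 296 223
```

View pics/L6.png

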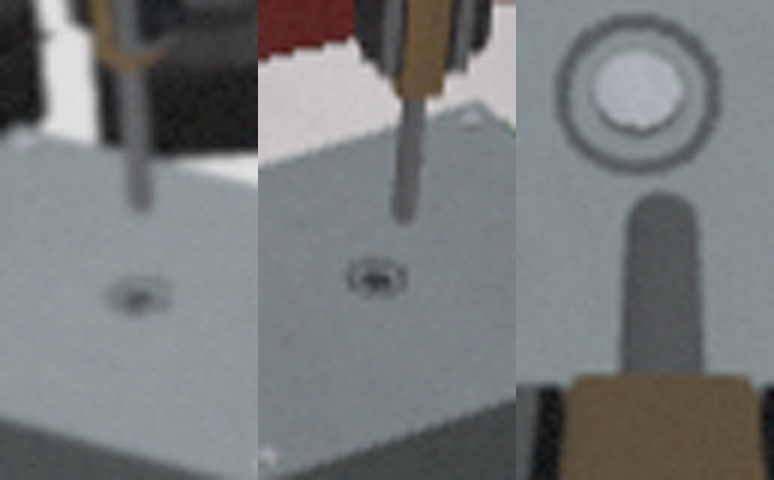

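```bash
cat > rel.py <<'E'
from h import *
def rel(tip,hole,sw,zt,T):
    a=tri([ray("scene",*tip["scene"]),ray("side",*tip["side"])]); b=tri([ray("scene",*hole["scene"]),ray("side",*hole["side"])])
    print("tip",a[0].round(1),"hole",b[0].round(1),"diff",(b[0]-a[0]).round(2),a[1][0],b[1][0])
    for n in ("scene","side","wrist"):
        s=sw if n=="wrist" else None
        print(n,"z-plane diff",(at_z(n,*hole[n],100,s)-at_z(n,*tip[n],zt,s)).round(2), "tip",at_z(n,*tip[n],zt,s).round(1),"hole",at_z(n,*hole[n],100,s).round(1))
E
python3 - <<'E'
from rel import *
sw=dict(tool_pos=np.array([629.816,-75.72,368.015]),orientation=np.array([1.387e-3,.98720793,-.159429,9.7495e-4]))
rel(dict(scene=(259.1,198.7),side=(393.8,218.4),wrist=(319.8,256.4)),dict(scene=(258.6,214.1),side=(389.3,228.8),wrist=(315.9,238.1)),sw,368-237.5,sw["tool_pos"])
E
```

```text
tip [629.7 -80.  132.7] hole [627.5 -72.1 101.6] diff [ -2.2    7.9  -31.05] 1.9485004003223414 0.5847256620901594
scene z-plane diff [ -0.93   7.63 -30.5 ] tip [628.9 -81.3 130.5] hole [628.  -73.7 100. ]
side z-plane diff [ -4.37   6.27 -30.5 ] tip [633.7 -76.3 130.5] hole [629.3 -70.1 100. ]
wrist z-plane diff [ -1.66   3.91 -30.5 ] tip [631.2 -74.8 130.5] hole [629.6 -70.9 100. ]
```

Request:
{"op": "carry_out", "data": {"rows": [[[0,-0.05,0.16,0,0],[0,0,0,-0.25,0],[0,0,0,-0.3,0],[0,0,0,-0.2,0],[0,0,0,0,0],[0,0,0,0,0],[0,0,0,0,0],[0,0,0,0,0],[0,0,0,0,0],[0,0,0,0,0]]]}}

```text
time_s: 7.65
tool_pos: [627.1, -66.0, 346.4]
orientation: [-0.0, 0.988, -0.156, 0.0]
force: [0.2, -0.5, -0.6]
grip_width: 15.5
```

```bash
python3 look.py 7
```

```text
7.65 [627.14569235 -66.02924531 346.39847465] [-2.25312238e-05  9.87680245e-01 -1.56485447e-01  1.94199044e-04] 15.522935708731657 [ 0.15384224 -0.54986614 -0.61590726]
wrist state [627.1325374  -65.99706412 346.32353046] [-1.83553294e-06  9.87687354e-01 -1.56440628e-01  1.41305612e-04]
scene pred tip [256.71038331 212.41323544] origin 235 177
side pred tip [387.73345359 224.67751709] origin 366 189
wrist pred tip [318.96570089 259.15869847] origin 297 224
```

View pics/L7.png

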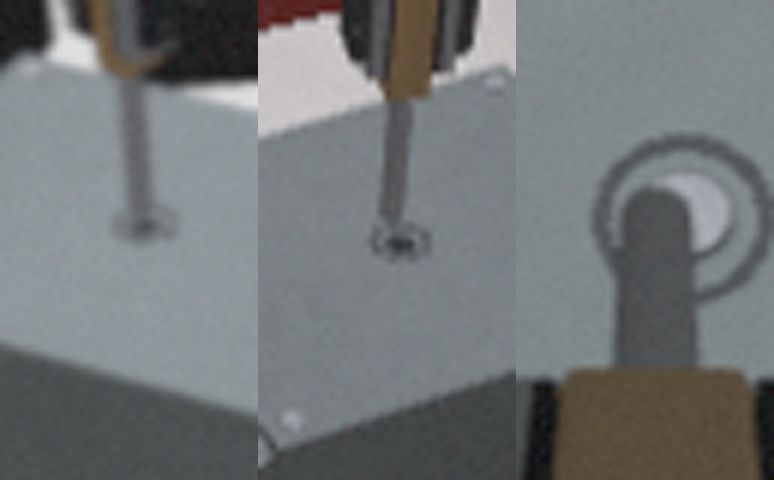

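```bash
python3 - <<'E'
from rel import *
sw=dict(tool_pos=np.array([627.14,-66.01,346.36]),orientation=np.array([0,.98768,-.15646,1.5e-4]))
rel(dict(scene=(257.9,212.4),side=(387.9,224.9),wrist=(320.1,259.6)),dict(scene=(258.9,213.9),side=(389.3,229.1),wrist=(324.3,259.9)),sw,346.4-237.5,sw["tool_pos"])
E
```

```text
tip [626.  -67.5 109. ] hole [627.1 -72.9 101.6] diff [ 1.11 -5.42 -7.41] 0.8015039963427276 0.4565515031069654
scene z-plane diff [ 2.72 -7.56 -8.9 ] tip [625.1 -67.  108.9] hole [627.8 -74.6 100. ]
side z-plane diff [ 1.73 -4.1  -8.9 ] tip [627.1 -66.8 108.9] hole [628.8 -70.9 100. ]
wrist z-plane diff [ 1.64 -4.26 -8.9 ] tip [627.8 -66.6 108.9] hole [629.4 -70.8 100. ]
```

Request:
{"op": "carry_out", "data": {"rows": [[[0,0.055,-0.15,0,0],[0,0,0,-0.15,0],[0,0,0,0,0],[0,0,0,0,0],[0,0,0,0,0],[0,0,0,0,0],[0,0,0,0,0],[0,0,0,0,0],[0,0,0,0,0],[0,0,0,0,0]]]}}

```text
time_s: 8.8
tool_pos: [628.7, -70.5, 341.7]
orientation: [0.0, 0.988, -0.156, 0.0]
force: [0.0, -0.4, -0.2]
grip_width: 15.0
```

```bash
python3 look.py 8
```

```text
8.8 [628.74421396 -70.47361597 341.7230751 ] [ 1.83332835e-05  9.87693832e-01 -1.56399790e-01  1.96097152e-05] 15.025758546841484 [ 0.0401772  -0.35276835 -0.1813974 ]
wrist state [628.76966877 -70.49403445 341.71507876] [ 1.10942802e-07  9.87685982e-01 -1.56449348e-01  4.81892029e-05]
scene pred tip [257.29034604 213.05797462] origin 236 178
side pred tip [389.31188358 227.41500699] origin 368 192
wrist pred tip [318.95133778 259.05708011] origin 297 224
```

View pics/L8.png

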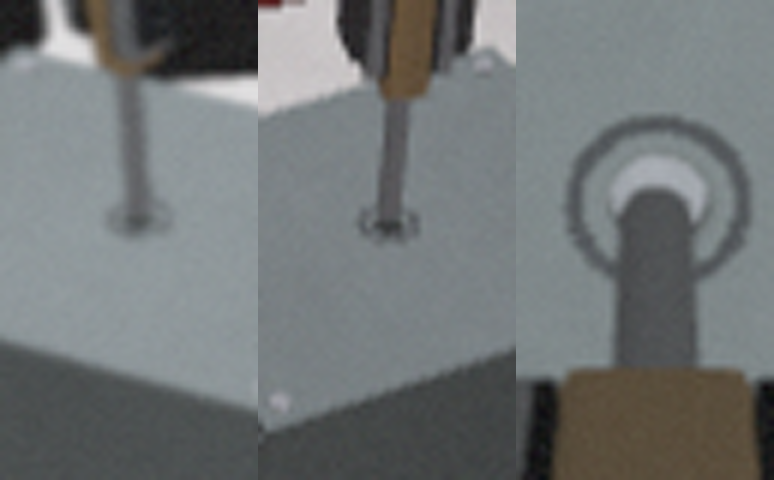

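```bash
python3 - <<'E'
from rel import *
sw=dict(tool_pos=np.array([628.757,-70.484,341.72]),orientation=np.array([0,.98769,-.15642,3e-5]))
for z in (104.2,100): print(proj("wrist",[628.76,-70.48,z],sw))
rel(dict(scene=(236+137/6-.4,178+212/6-.4),side=(368+129/6-.4,192+224/6-.4),wrist=(297+140/6-.4,224+216/6-.4)),dict(scene=(236+139/6-.4,178+216/6-.4),side=(368+131/6-.4,192+225/6-.4),wrist=(297+143.5/6-.4,224+201/6-.4)),sw,104.2,sw["tool_pos"])
E
```

```text
[319.0136221  259.05006069]
[319.02871946 256.85104967]
tip [627.3 -73.  102.9] hole [627.4 -73.2 101.9] diff [ 0.13 -0.18 -1.07] 0.5189678220952136 0.269990069693686
scene z-plane diff [ 1.59 -3.57 -4.2 ] tip [627.  -71.8 104.2] hole [628.6 -75.4 100. ]
side z-plane diff [ 3.28  3.59 -4.2 ] tip [625.8 -74.6 104.2] hole [629.1 -71.  100. ]
wrist z-plane diff [ 0.43  0.08 -4.2 ] tip [629.2 -71.  104.2] hole [629.6 -71.  100. ]
```

Request:
{"op": "carry_out", "data": {"rows": [[[0,0.01,0,-0.04,0],[0,0,0,-0.04,0],[0,0,0,-0.03,0],[0,0,0,-0.03,0],[0,0,0,-0.03,0],[0,0,0,-0.02,0],[0,0,0,-0.02,0],[0,0,0,0,0],[0,0,0,0,0],[0,0,0,0,0]]]}}

```text
time_s: 9.95
tool_pos: [629.1, -70.5, 335.5]
orientation: [-0.0, 0.988, -0.156, 0.0]
force: [0.2, 0.2, -1.2]
grip_width: 15.5
```

```bash
python3 look.py 9
```

```text
9.95 [629.08205084 -70.48548575 335.45850412] [-9.89529536e-06  9.87691485e-01 -1.56414583e-01  8.95714235e-05] 15.527033292752051 [ 0.1586722   0.19355087 -1.18429773]
wrist state [629.06674355 -70.47779703 335.46252963] [-2.79384096e-06  9.87691948e-01 -1.56411668e-01  7.53894815e-05]
scene pred tip [257.35643223 215.70917457] origin 236 180
side pred tip [389.23326395 229.70090267] origin 368 194
wrist pred tip [319.00481023 259.07579569] origin 298 224
```

View pics/L9.png

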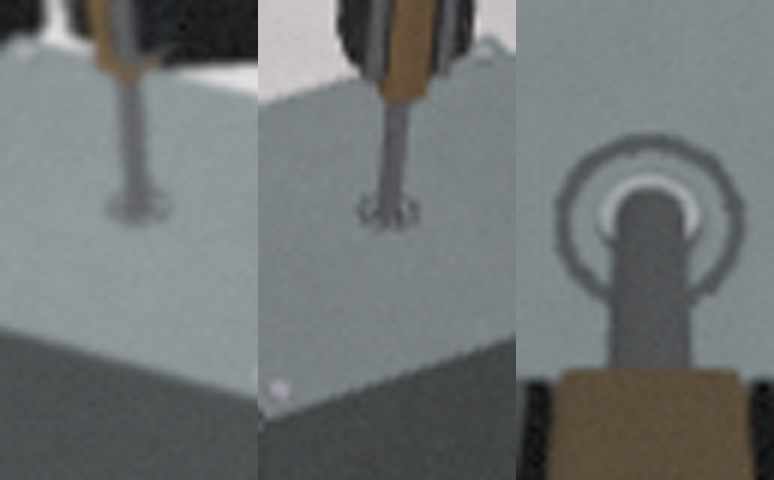

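Request:
{"op": "carry_out", "data": {"rows": [[[0,0,0,-0.05,0],[0,0,0,-0.05,0],[0,0,0,-0.05,0],[0,0,0,-0.05,0],[0,0,0,-0.05,0],[0,0,0,-0.05,0],[0,0,0,-0.05,0],[0,0,0,-0.05,0],[0,0,0,0,0],[0,0,0,0,0]]]}}

```text
time_s: 11.1
tool_pos: [629.1, -70.4, 323.4]
orientation: [-0.0, 0.988, -0.156, -0.0]
force: [0.1, -0.0, -0.4]
grip_width: 15.5
```

```bash
python3 look.py 10
```

```text
11.1 [629.05537745 -70.42541244 323.37177393] [-5.26821076e-07  9.87697465e-01 -1.56376845e-01 -2.93397129e-06] 15.46561981498923 [ 0.14787639 -0.02925982 -0.3861922 ]
wrist state [629.1086485  -70.42634324 323.50989951] [-2.61655130e-05  9.87691226e-01 -1.56416184e-01  1.34781289e-04]
scene pred tip [257.76674609 220.87956285] origin 236 185
side pred tip [388.78562167 234.12592534] origin 367 199
wrist pred tip [318.86179181 259.04506499] origin 297 224
```

View pics/L10.png

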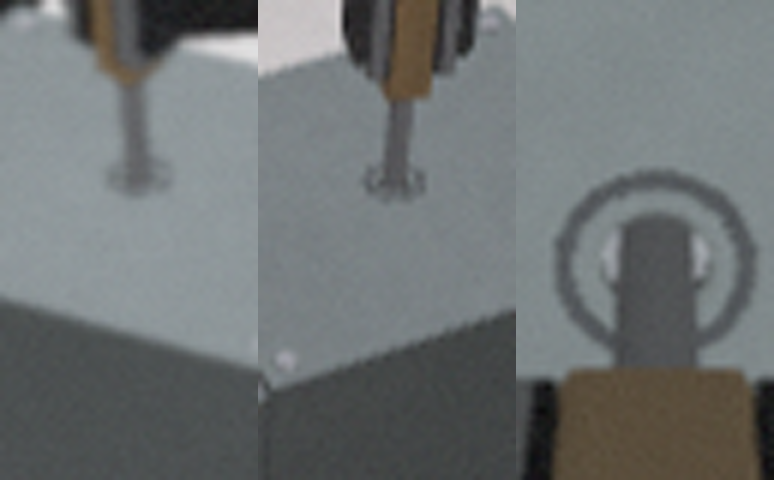

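Request:
{"op": "carry_out", "data": {"rows": [[[0,0,-0.01,-0.05,0],[0,0,0,-0.05,0],[0,0,0,-0.05,0],[0,0,0,-0.05,0],[0,0,0,-0.05,0],[0,0,0,-0.05,0],[0,0,0,0,0],[0,0,0,0,0],[0,0,0,0,0],[0,0,0,0,0]]]}}

```text
time_s: 12.25
tool_pos: [629.1, -70.8, 314.5]
orientation: [0.0, 0.988, -0.156, 0.0]
force: [0.5, -0.4, -0.4]
grip_width: 15.4
```

Tip about 77. Continue in finer steps.

Request:
{"op": "carry_out", "data": {"rows": [[[0,0,0,-0.04,0],[0,0,0,-0.04,0],[0,0,0,-0.04,0],[0,0,0,-0.04,0],[0,0,0,-0.02,0],[0,0,0,-0.02,0],[0,0,0,0,0],[0,0,0,0,0],[0,0,0,0,0],[0,0,0,0,0]]]}}

```text
time_s: 13.25
tool_pos: [629.1, -70.8, 309.1]
orientation: [-0.0, 0.988, -0.156, 0.0]
force: [-1.8, 0.2, 5.0]
grip_width: 15.1
```

Request:
{"op": "carry_out", "data": {"rows": [[[0,0,0,-0.02,0],[0,0,0,-0.02,0],[0,0,0,-0.02,0],[0,0,0,-0.02,0],[0,0,0,-0.02,0],[0,0,0,0,0],[0,0,0,0,0],[0,0,0,0,0],[0,0,0,0,0],[0,0,0,0,0]]]}}

```text
time_s: 14.25
tool_pos: [629.1, -70.7, 306.5]
orientation: [-0.0, 0.988, -0.156, 0.0]
force: [-1.5, -0.2, 7.2]
grip_width: 15.2
```

Request:
{"op": "carry_out", "data": {"rows": [[[0,0,0,-0.02,0],[0,0,0,-0.02,0],[0,0,0,-0.02,0],[0,0,0,-0.02,0],[0,0,0,0,0],[0,0,0,0,0],[0,0,0,0,0],[0,0,0,0,0],[0,0,0,0,0],[0,0,0,0,0]]]}}

```text
time_s: 15.25
tool_pos: [629.1, -70.7, 304.2]
orientation: [0.0, 0.988, -0.156, 0.0]
force: [-2.7, 0.8, 8.8]
grip_width: 15.4
```

Request:
{"op": "carry_out", "data": {"rows": [[[0,0,0,-0.02,0],[0,0,0,-0.02,0],[0,0,0,0,0],[0,0,0,0,0],[0,0,0,0,0],[0,0,0,0,0],[0,0,0,0,0],[0,0,0,0,0],[0,0,0,0,0],[0,0,0,0,0]]]}}

```text
time_s: 16.25
tool_pos: [629.2, -70.8, 302.9]
orientation: [0.0, 0.988, -0.156, 0.0]
force: [-2.2, 0.3, 7.9]
grip_width: 15.4
```

```bash
python3 look.py 11
```

```text
16.25 [629.16730971 -70.83322211 302.92131577] [ 4.47653983e-05  9.87678441e-01 -1.56496192e-01  4.86644121e-04] 15.379648286551935 [-2.18532281  0.27159612  7.85477317]
wrist state [629.1741554  -70.8110948  302.95144308] [ 3.84734131e-05  9.87683182e-01 -1.56466175e-01  5.16895261e-04]
scene pred tip [258.50835189 229.32808411] origin 237 194
side pred tip [388.22758968 241.58526709] origin 367 206
wrist pred tip [318.65909837 259.1111242 ] origin 297 224
```

View pics/side11.png

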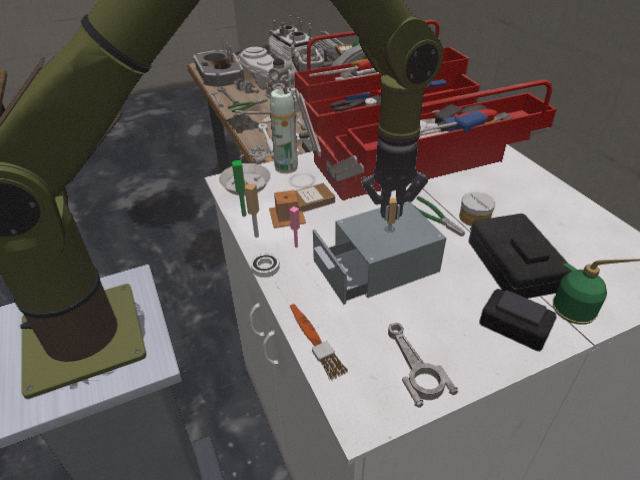

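Force dropped and the drawer is running out. Press a hair more and hold.

Request:
{"op": "carry_out", "data": {"rows": [[[0,0,0,-0.01,0],[0,0,0,0,0],[0,0,0,0,0],[0,0,0,0,0],[0,0,0,0,0],[0,0,0,0,0],[0,0,0,0,0],[0,0,0,0,0],[0,0,0,0,0],[0,0,0,0,0]]]}}

```text
time_s: 17.4
tool_pos: [629.2, -70.8, 302.7]
orientation: [0.0, 0.988, -0.156, 0.0]
force: [-1.7, 0.4, 8.6]
grip_width: 14.9
```

Request:
{"op": "carry_out", "data": {"rows": [[[0,0,0,0,0],[0,0,0,0,0],[0,0,0,0,0],[0,0,0,0,0],[0,0,0,0,0],[0,0,0,0,0],[0,0,0,0,0],[0,0,0,0,0],[0,0,0,0,0],[0,0,0,0,0]]]}}

```text
time_s: 18.4
tool_pos: [629.2, -70.9, 302.7]
orientation: [0.0, 0.988, -0.156, 0.001]
force: [-2.7, 1.0, 8.2]
grip_width: 15.4
```

```bash
python3 - <<'E'
from h import *
for t in ("12","13"):
    s,p,d=shot("side",t); print(s["force"],s["time_s"])
a=cv2.imread("pics/side11.png")[190:320,280:460];b=cv2.imread("pics/side12.png")[190:320,280:460]
cv2.imwrite("pics/c13.png",cv2.resize(np.vstack([a,b]),None,fx=2.2,fy=2.2))
d=np.load("pics/side12.npy"); d0=np.load("pics/side11.npy")
# drawer front extent: min x of points y in -130..-20, z 20..80, excluding
for D in (d0,d):
    xs=[]
    for v in range(220,310):
        for u in range(300,400):
            X=at_depth("side",u,v,D[v,u])
            if -120<X[1]<-30 and 30<X[2]<80: xs.append(X[0])
    print(np.percentile(xs,[1,5,20]))
E
```

```text
[-2.68617127  0.98811124  8.18636715] 18.4
[-2.18312108 -0.35007885  8.23763602] 18.45
[469.21257725 482.13935893 483.42024973]
[457.66329874 467.14362551 471.68960221]
```

View pics/c13.png

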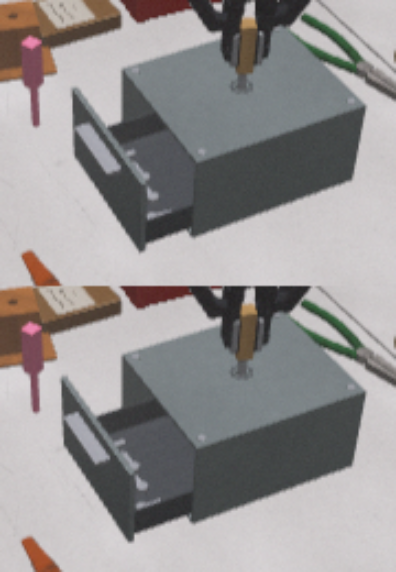

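Request:
{"op": "carry_out", "data": {"rows": [[[0,0,0,0,0],[0,0,0,0,0],[0,0,0,0,0],[0,0,0,0,0],[0,0,0,0,0],[0,0,0,0,0],[0,0,0,0,0],[0,0,0,0,0],[0,0,0,0,0],[0,0,0,0,0]]]}}

```text
time_s: 19.5
tool_pos: [629.2, -70.8, 302.6]
orientation: [0.0, 0.988, -0.157, 0.0]
force: [-2.3, 0.8, 8.1]
grip_width: 15.0
```

```bash
python3 - <<'E'
from h import *
s,p,d=shot("side","14"); print(s["force"],s["time_s"])
f=lambda t: cv2.cvtColor(cv2.imread(f"pics/side{t}.png")[225:320,300:370],cv2.COLOR_BGR2GRAY).astype(np.float32)
for a,b in (("11","12"),("12","14")): print(a,b,np.abs(f(a)-f(b)).mean(), cv2.phaseCorrelate(f(a),f(b)))
# face centre of drawer plate: horizontal extents vs case edge
s0=np.load("pics/side0.npy")
for t,(u,v) in {"0":(340,262),"14":(330,262)}.items():
    D=np.load(f"pics/side{t}.npy")
    print(t,[at_depth("side",uu,v,D[v,uu]).round(1) for uu in (u-12,u-6,u,u+5)])
crop("pics/side14.png",295,220,375,315,6,"pics/c14.png")
crop("pics/side0.png",320,200,400,295,6,"pics/c15.png")
E
```

```text
[-2.32375953  0.79849111  8.142263  ] 19.5
11 12 17.13955 ((0.12301398497209703, -0.26860789315649924), 0.46645956486463547)
12 14 1.5962406 ((0.016254474022247223, 0.007879883633378881), 1.0000706999390214)
0 [array([514.7, -10.2,   0.6]), array([ 5.274e+02, -1.480e+01, -5.000e-01]), array([532.3, -34.9,  14.3]), array([532.3, -58.6,  34. ])]
14 [array([459.3, -82.3,  82.5]), array([469.8, -88.2,  83.3]), array([ 474.5, -106.2,   96.5]), array([522.4, -30.2,  14.2])]
```

View pics/c14.png

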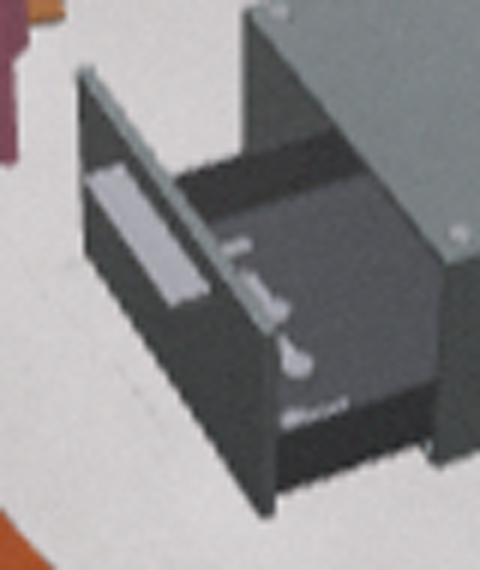

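View pics/c15.png

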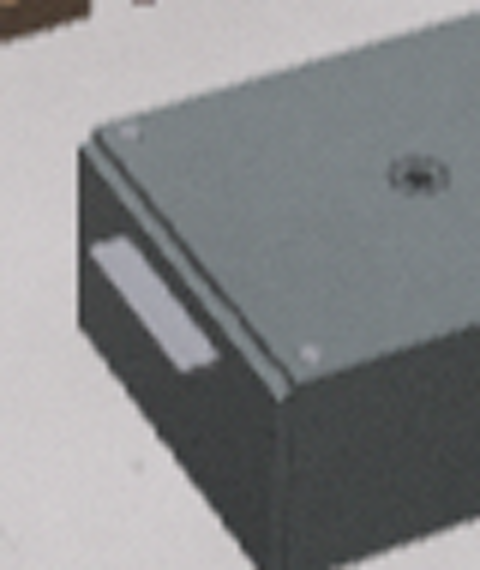

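Request:
{"op": "carry_out", "data": {"rows": [[[0,0,0,0.1,0],[0,0,0,0.2,0],[0,0,0,0.3,0],[0,0,0,0.4,0],[0,0,0,0.5,0],[0,0,0,0.5,0],[0,0,0,0.4,0],[0,0,0,0,0],[0,0,0,0,0],[0,0,0,0,0]]]}}

```text
time_s: 20.55
tool_pos: [628.7, -70.8, 372.7]
orientation: [0.0, 0.988, -0.156, -0.001]
force: [1.0, -0.9, -0.2]
grip_width: 15.4
```

Request:
{"op": "carry_out", "data": {"rows": [[[0,-0.4,0.3,0,0],[0,-0.7,0.6,0,0],[0,-0.8,0.9,0,0],[0,-0.8,1,0,0],[0,-0.8,1,0,0],[0,-0.6,1,0,0],[0,-0.4,1,0,0],[0,-0.02,1,0,0],[0,0,1,0,0],[0,0,0.6,0,0]]]}}

```text
time_s: 21.55
tool_pos: [492.9, 184.1, 373.0]
orientation: [-0.001, 0.988, -0.155, -0.0]
force: [-0.1, 0.4, -0.4]
grip_width: 15.3
```

Request:
{"op": "carry_out", "data": {"rows": [[[0,0,0.2,0,0],[0,0,0,0,0],[0,0,0,0,0],[0,0,0,0,0],[0,0,0,0,0],[0,0,0,0,0],[0,0,0,0,0],[0,0,0,0,0],[0,0,0,0,0],[0,0,0,0,0]]]}}

```text
time_s: 22.55
tool_pos: [493.4, 187.2, 373.5]
orientation: [0.0, 0.988, -0.156, 0.0]
force: [-0.3, 0.5, -0.2]
grip_width: 15.2
```

```bash
python3 look.py 15
```

```text
22.55 [493.44260015 187.23498636 373.52121385] [ 1.17436430e-05  9.87695793e-01 -1.56387401e-01  4.04979380e-05] 15.184007364117287 [-0.25619452  0.54198317 -0.23770482]
wrist state [493.4451242  187.26397014 373.51580298] [-6.98079134e-06  9.87698085e-01 -1.56372926e-01  3.74629259e-05]
scene pred tip [249.88612889 303.95142709] origin 228 268
side pred tip [283.49400718 169.78340031] origin 262 134
wrist pred tip [319.01641247 259.11641155] origin 298 224
```

View pics/wrist15.png

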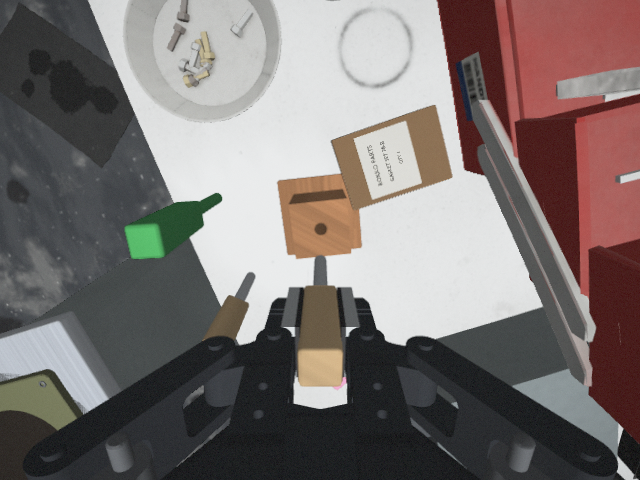

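View pics/L15.png

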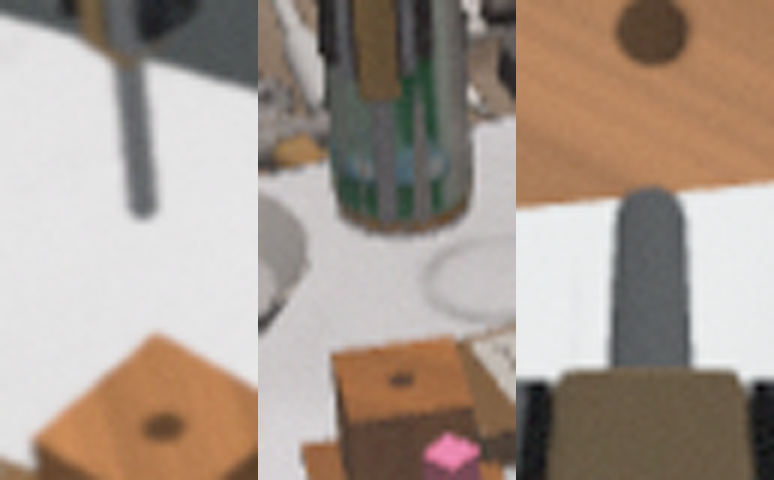

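```bash
python3 - <<'E'
from h import *
s=arm.read_state()
print(at_z("wrist",298+136/6-.4,224+28/6,60,s)-at_z("wrist",320.1,259.6,136,s))
E
```

```text
[  0.28104014   0.22729859 -76.        ]
```

Request:
{"op": "carry_out", "data": {"rows": [[[0,0,0,-0.3,0],[0,0,0,-0.5,0],[0,0,0,-0.6,0],[0,0,0,-0.5,0],[0,0,0,-0.3,0],[0,0,0,-0.1,0],[0,0,0,0,0],[0,0,0,0,0],[0,0,0,0,0],[0,0,0,0,0]]]}}

```text
time_s: 23.7
tool_pos: [493.6, 187.3, 305.1]
orientation: [-0.0, 0.988, -0.156, 0.001]
force: [-0.2, 0.7, -0.2]
grip_width: 15.4
```

```bash
python3 look.py 16
```

```text
23.7 [493.63004433 187.29267323 305.05390557] [-3.17902265e-04  9.87686041e-01 -1.56447779e-01  5.25553836e-04] 15.360608119698053 [-0.15496007  0.71031514 -0.19349629]
wrist state [493.54895131 187.24178974 304.8833204 ] [-2.04169242e-04  9.87685698e-01 -1.56450630e-01  3.48281174e-04]
scene pred tip [253.0266644  336.02109238] origin 232 301
side pred tip [285.30871323 193.9895344 ] origin 264 158
wrist pred tip [318.89961011 259.22439819] origin 297 224
```

View pics/L16.png

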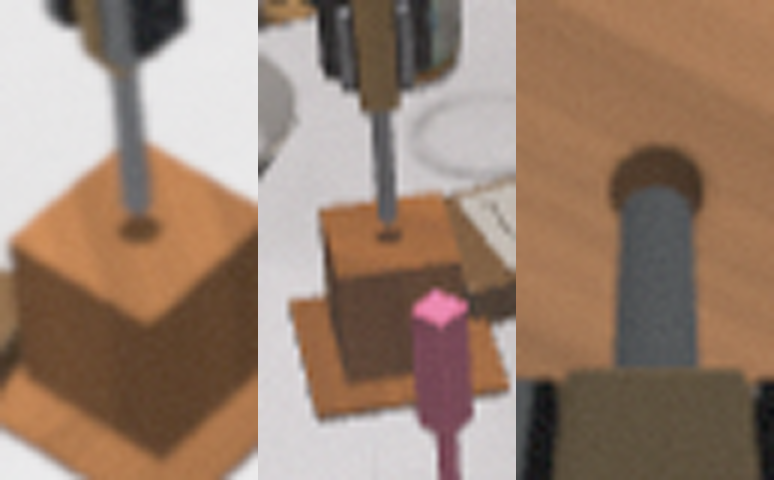

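Request:
{"op": "carry_out", "data": {"rows": [[[0,0,0,-0.06,0],[0,0,0,-0.06,0],[0,0,0,-0.06,0],[0,0,0,-0.06,0],[0,0,0,-0.06,0],[0,0,0,-0.06,0],[0,0,0,-0.06,0],[0,0,0,-0.06,0],[0,0,0,0,0],[0,0,0,0,0]]]}}

```text
time_s: 24.85
tool_pos: [493.5, 187.2, 290.1]
orientation: [0.0, 0.988, -0.156, 0.0]
force: [0.3, 0.6, -0.8]
grip_width: 15.6
```

Request:
{"op": "carry_out", "data": {"rows": [[[0,0,0,-0.1,0],[0,0,0,-0.2,0],[0,0,0,-0.2,0],[0,0,0,-0.2,0],[0,0,0,-0.2,0],[0,0,0,-0.2,0],[0,0,0,-0.2,0],[0,0,0,-0.1,0],[0,0,0,0,0],[0,0,0,0,0]]]}}

```text
time_s: 25.85
tool_pos: [493.5, 187.2, 248.1]
orientation: [-0.0, 0.988, -0.156, 0.0]
force: [-0.3, 0.8, -0.4]
grip_width: 15.1
```

Now the last ~5 mm gently until it seats.

Request:
{"op": "carry_out", "data": {"rows": [[[0,0,0,-0.04,0],[0,0,0,-0.04,0],[0,0,0,-0.04,0],[0,0,0,-0.03,0],[0,0,0,-0.02,0],[0,0,0,-0.01,0],[0,0,0,0,0],[0,0,0,0,0],[0,0,0,0,0],[0,0,0,0,0]]]}}

```text
time_s: 26.85
tool_pos: [493.4, 187.2, 242.8]
orientation: [0.0, 0.988, -0.156, 0.0]
force: [0.4, -0.2, 2.7]
grip_width: 15.3
```

Request:
{"op": "carry_out", "data": {"rows": [[[0.25,0,0,0,0],[0.3,0,0,0,0],[0.4,0,0,0,0],[0.5,0,0,0,0],[0.6,0,0,0,0],[0.6,0,0,0,0],[0.6,0,0,0,0],[0.6,0,0,0,0],[0.6,0,0,0,0],[0.6,0,0,0,0]]]}}

```text
time_s: 27.85
tool_pos: [493.5, 187.2, 242.7]
orientation: [-0.0, 0.988, -0.156, 0.0]
force: [0.3, -0.0, -0.8]
grip_width: 50.8
```

```bash
python3 - <<'E'
from h import *
s,p,d=shot("wrist","17"); print(s["tool_pos"],s["grip_width"],s["force"])
crop("pics/wrist17.png",200,200,440,400,3,"pics/c17.png")
E
```

```text
[493.45871495 187.24262375 242.71196196] 50.795329313051475 [ 0.25991536 -0.0342163  -0.83733797]
```

View pics/c17.png

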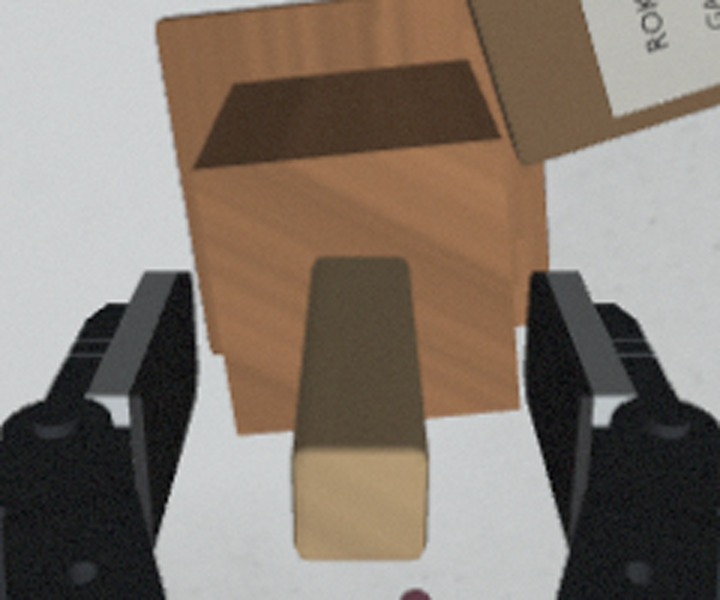

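Released and clear on both sides. Raise straight up.

Request:
{"op": "carry_out", "data": {"rows": [[[0.6,0,0,0.3,0],[0.6,0,0,0.6,0],[0.6,0,0,0.9,0],[0.6,0,0,1,0],[0.6,0,0,1,0],[0.6,0,0,0.8,0],[0.6,0,0,0.4,0],[0.6,0,0,0,0],[0.6,0,0,0,0],[0.6,0,0,0,0]]]}}

```text
time_s: 28.9
tool_pos: [493.1, 187.0, 391.9]
orientation: [0.001, 0.988, -0.156, -0.001]
force: [-0.6, 0.6, 0.7]
grip_width: 51.2
```

```bash
python3 - <<'E'
from h import *
s,p,d=shot("wrist","18"); print(s["time_s"],s["tool_pos"],s["force"])
shot("scene","18"); shot("side","18")
a=cv2.imread("pics/scene18.png"); b=cv2.imread("pics/side18.png")
cv2.imwrite("pics/c18.png",np.hstack([cv2.resize(a[170:420,140:440],(400,333)),cv2.resize(b[140:390,190:490],(400,333))]))
cv2.imwrite("pics/c19.png",np.hstack([cv2.resize(cv2.imread(f"pics/scene{t}.png")[300:390,225:290],None,fx=5,fy=5) for t in ("0","18")]))
u=proj("wrist",[493.6,187,115],s); print(u,at_depth("wrist",int(u[0]),int(u[1]),d[int(u[1]),int(u[0])],s))
E
```

```text
28.9 [493.06057846 187.02584718 391.93501041] [-0.60768633  0.62908335  0.7059619 ]
[320.31058316 240.47767874] [493.47381989 187.38200934 114.8109584 ]
```

View pics/c18.png

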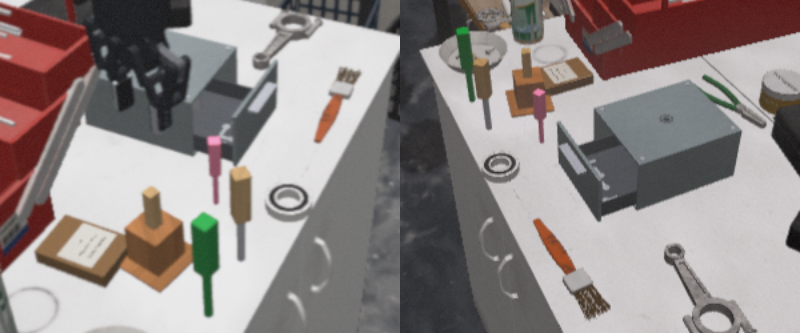

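View pics/c19.png

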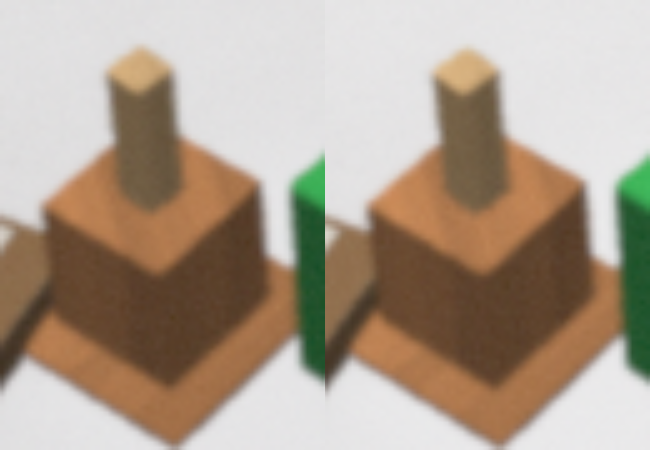

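The pin sits in the stand as it did at the start, with its handle top at z ≈ 115. The drawer is out, the other things are where they were, and the arm is clear.

```bash
python3 -c "
from workcell import arm
print(arm.hand_in())"
```

```text
the job is handed in; nothing more can be done
None
```

The drawer is fully out and the pin is back home in its stand. I handed the job in at about 29 s, against the 58 s limit.

- **Pin:** I took the smaller wooden pin from the stand. The larger wooden one and the green and pink ones were not touched.
- **Catch:** I lowered the pin through the service hole and met the pad about 29 mm below its mouth. The highest force I read was about 9 N, well under 25 N; I only read force at the end of each move, not in between. It then dropped to about 8 N as the catch cleared.
- **Drawer:** I held the catch down for about 3 s more. The drawer front moved about 60 mm (x 532 to 472), and the last two pictures, about a second apart, showed no further movement.
- **Pin return:** The pin seated at the same tool height as when I gripped it, with about 2.7 N of contact. The handle top measures z = 114.8 mm, where 115 means fully home, and the picture matches the starting one.
- **Bench:** The final scene and side views show the other things unmoved, with the gripper open and well above everything.

**Disagreement:** The scene camera placed the hole 3 to 5 mm off in y from the other two cameras. I lined up by the wrist view, and the pin went in without rubbing.

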